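Feel out the empty pocket for a racquet handle

TASK

One of the four leaning pockets in the grey box is empty, but you can hardly see which: using the standing racquet handle, butt cap first, feel into the pockets for the one where it goes all the way down to the floor, and leave it there, let go. Lower it in under control rather than dropping it, and leave the mug, clamp, plier and racquet frame where they are.

Things in the scene. Friction and masses are not known exactly. Their poses are not given: they have to be found in the camera images.
- handle: loose racquet handle standing on its round butt cap, 175 mm long, 0.09 to 0.18 kg; origin at the centre of the cap's underside (foot), z along it away from the foot. Cap 36 mm across; bevelled 30 x 30 mm grip from 20 to 125 mm above the foot; square grey stub 24 x 24 mm, faces square to the handle's x and y, from 125 to 175 mm: hold it there, 25 mm from the end
- box: grey box fixed to the counter, 2 x 2 grid of open pockets, each 50 x 50 mm inside, 4 mm walls, mouths facing up and towards the robot. Origin on the counter below the near row's floors, midway left to right; x from near to far row, y left. Pockets lean 33 deg from vertical: the way in is +0.545 x, -0.839 z. Mouth centres 133 mm high. Rows 64 mm apart, columns 54 mm
- pocket0_mouth (a point): centre of the mouth of pocket 0: near row, left (+y), level with its rim. Mouth cut square to the lean; this row's walls end 35 mm further up the lean than the far row's
- pocket0_floor (a point): centre of the bare floor of pocket 0 (near row, left (+y)), 125 mm below its mouth along the lean; this point is the same whether the pocket is taken or empty
- pocket1_mouth (a point): centre of the mouth of pocket 1: near row, right (-y), level with its rim. Pockets are 125 mm deep along the lean
- pocket1_floor (a point): centre of the bare floor of pocket 1 (near row, right (-y)), 125 mm below its mouth along the lean; this point is the same whether the pocket is taken or empty
- pocket2_mouth (a point): centre of the mouth of pocket 2: far row, left (+y), level with its rim. Three pockets (which ones varies) hold a short stub, fixed, that fills the bottom 32 mm, hardly to be seen; one is empty
- pocket2_floor (a point): centre of the bare floor of pocket 2 (far row, left (+y)), 125 mm below its mouth along the lean; this point is the same whether the pocket is taken or empty
- pocket3_mouth (a point): centre of the mouth of pocket 3: far row, right (-y), level with its rim. In a taken pocket a lowered handle stops 32 mm short of the floor; in the empty one it reaches the floor and sticks out 50 mm
- pocket3_floor (a point): centre of the bare floor of pocket 3 (far row, right (-y)), 125 mm below its mouth along the lean; this point is the same whether the pocket is taken or empty
- mug: green ceramic mug, 80 mm across, 95 mm tall, bystander; origin under its centre
- clamp: steel starting clamp lying on the counter, 105 x 45 x 22 mm, bystander; origin under its centre
- plier: nickel-plated flat-nose plier lying on the counter, 170 mm long, 60 mm wide, 14 mm high, bystander; origin under its middle, x towards the jaws
- frame: blue polymer racquet frame head lying on the counter, loop 350 x 270 mm of 22 mm tube with a 90 mm throat at its -x end, bystander; origin under the loop's centre
There are look-alikes about, which are no part of the job. There is more than one size of the handle; the one meant has the size given above.

How it is judged:
At the end, for the whole second after the job is handed in: the handle stands released and at rest, butt cap down, in the empty pocket, the centre of its foot within 18 mm of the centre of that pocket's floor (in a taken pocket it stays 32 mm off) ((distance between handle and pocket0_floor below 0.018 m or distance between handle and pocket1_floor below 0.018 m or distance between handle and pocket2_floor below 0.018 m or distance between handle and pocket3_floor below 0.018 m) and linear speed of handle below 0.02 m/s and contact force between the fingers and handle below 0.1 N); the robot touches nothing.
It fails at once if the handle drops loose inside a pocket: it moves faster than 0.5 m/s, not held, with its foot between 12 mm below the mouth and the floor ((distance between handle and pocket0_floor below 0.113 m or distance between handle and pocket1_floor below 0.113 m or distance between handle and pocket2_floor below 0.113 m or distance between handle and pocket3_floor below 0.113 m) and linear speed of handle above 0.5 m/s and contact force between the fingers and handle below 0.5 N).
It fails at once if the mug is moved by more than 30 mm (distance of mug from where it was at the start of the episode above 0.03 m).
It fails at once if the clamp is moved by more than 30 mm (distance of clamp from where it was at the start of the episode above 0.03 m).
It fails at once if the plier is moved by more than 30 mm (distance of plier from where it was at the start of the episode above 0.03 m).
It fails at once if the frame is moved by more than 30 mm (distance of frame from where it was at the start of the episode above 0.03 m).
It also fails if it takes over 51 s, if anything falls off the work surface, if the arm or the gripper's body presses on something with over 40 N, if the wrist force passes 120 N, or if a joint passes its speed limit or range.

ROBOT

A 6-joint arm with a two-finger parallel gripper is mounted at the origin on the work surface. World frame = base frame: x ahead of the robot, y to its left, z up, the work surface at z = 0. Lengths are in m, angles in rad, forces in N, time in s.
With the tool pointing down it reaches from about 0.375 to 0.925 m from the base axis. Payload 5.7 kg.
Tool frame: the origin (TCP) lies at the very end of the fingers, on their centre line; the grasp point (between the pads) lies 19 mm behind it (manip.pinch_z is the distance from the TCP to the grasp point, in m); z points along the fingers, y is the line along which they close (so a half turn about z gives the same grasp; the last joint's range is limited). The gripper opens to 85 mm and grips with 20 to 120 N. Pads are 22 mm wide; open, the fingers measure 114 mm over their backs; the gripper's body (76 mm by 85 mm) begins 54 mm behind the grasp point. The pads swing forward as they close: fully open they stand 13 mm farther back than shut.
Start: joints at [-1.25, 0.359, 1.51, -0, 1.272, -0.115], TCP at [0.253, -0.544, 0.231] pointing down, gripper open.
Joint ranges: [-2.97, 2.97], [-1.01, 2.36], [0.21, 2.38], [-0.96, 4.11], [0.2, 2.71], [-2.98, 2.98]. Speed limits (rad/s): [2.39, 2.39, 3.14, 3.14, 3.14, 3.14].

INTERFACE

Orientations are given as a unit quaternion [x, y, z, w].
In Python, from bench import manip, optics gives the robot as it stands.
- The arm moves only by the tool drive_tool, never from a script. Its argument "increments" is text: rows parted by semicolons, each of 5 numbers parted by spaces: the closure, from -1 (fully open) to 1 (shut), then the shift along the tool's x, y, z in mm, then the turn about the tool's z in degrees. A call has 1 to 12 rows; each row shifts and turns the commanded pose from where the row before left it, along the tool's axes as they then stand; what a row does not reach is not made up. A row lasts 1/12 s, in which the tool goes at most 41.7 mm and 7.16 degrees, less where a joint would pass 70% of its speed; a pose out of reach is approached as far as the arm can. A call is refused whole if a number of a shift passes 41.7 or a number of a turn 7.16, either way. A call with a gripper value outside its range is refused whole. The fingers move at their own pace and stop on an object; the grip force is fixed at half the most. Time passes only in rows, so rows that do not move let the fingers close. It gives the time, the measured TCP pose, the force, the opening and the grip force at its end, in the units of the state.
- manip.read_state(): the state, without advancing time (a new reading comes with each control period).
- optics.grab_frame(name): name is "scene" or "side" or "wrist"; returns the picture (420x560x3 uint8, red, green, blue); there is no depth.
- optics.calibration(name): a dict with "fx", "fy", "cx", "cy" (pixels), "k1" (the pictures are not rectified: a ray, as slopes to the right and down, at radius r is drawn at 1 + k1 r^2 times it, then the intrinsics apply), "rvec" (rotation vector, rad) and "tvec" (3), from world to camera coordinates, as OpenCV has them; the wrist camera has in their place "hand_eye" (4x4, takes a point from camera to tool coordinates, whose origin is the TCP and whose axes are the flange's). Camera axes: x right, y down, z forward; pixel columns grow to the right and rows downward; lengths in m; the calibration is good to about 2 mm. A picture is of the moment at which its call begins: read the wrist's pose just before it. calibration takes no time and is no camera call.
- manip.close_job(): hands the job in; it is judged then, once.
The state is a dict: "time_s": time; "joint_pos": joint angles; "joint_vel": joint speeds; "joint_torque": joint torques, N m; "position": TCP position; "ee_rot": TCP orientation; "force": force on the tool from outside, world axes, zero at the start; "moment": the same for the moment, N m; "width": opening from 0.0 (shut) to 1.0 (fully open); "grip_force": force on a finger pad.
Only numpy, scipy, OpenCV 4.12 (cv2) and the standard library are available. Lean on these libraries where they do the work, as an engineer would, in place of code of your own. Each camera call takes 0.05 s, during which the arm holds its last target. There are 200 camera calls.

## Working session

There is one attempt and no reset: what is moved stays moved. The work goes in short steps, Python scripts to look and compute and a tool call to move; the robot and the scene stay as the last step left them, time stands still between calls to the robot, and variables do not carry over. Pictures are saved under pics/ and viewed, at most 10 in all, crops included, and the job is handed in when it is done.

Besides the shell and the picture viewer there is one more tool, called after "Call:" as name(argument=value, ...), one argument or row to a line, values as JSON. drive_tool: Moves the arm, as the interface text tells. Its arguments: {"type":"object","properties":{"increments":{"type":"string"}},"required":["increments"]}

```bash
ls; mkdir -p pics
python3 - <<'E'
from bench import manip, optics
import cv2,numpy as np
s=manip.read_state();print(s['position'],s['ee_rot'],s['time_s'])
a=optics.grab_frame("scene");b=optics.grab_frame("side")
cv2.imwrite('pics/scene.png',a[...,::-1]);cv2.imwrite('pics/side.png',b[...,::-1])
for n in("scene","side","wrist"):print(n,optics.calibration(n))
print(manip.pinch_z)
E
```

```text
pics
[ 0.25304585 -0.54326263  0.23044332] [ 9.76356124e-01  2.16166234e-01 -9.21825854e-05 -9.32516155e-04] 0.0
scene {'fx': 396.9850984649303, 'fy': 396.9850984649303, 'cx': 279.3701158167336, 'cy': 208.95336542714975, 'k1': 0.03042935790856473, 'rvec': array([ 2.28168891,  0.8417616 , -0.33491143]), 'tvec': array([-0.42137857, -0.21271916,  1.57477945])}
side {'fx': 545.7843315791683, 'fy': 545.7843315791683, 'cx': 284.46644252025135, 'cy': 217.67665536046056, 'k1': 0.07615962084761695, 'rvec': array([ 0.31449889, -2.88740761,  0.9866402 ]), 'tvec': array([0.55111769, 0.14133548, 1.52768114])}
wrist {'fx': 366.1887465676969, 'fy': 366.1887465676969, 'cx': 274.46046008650575, 'cy': 209.95713073473001, 'k1': 0.019323718630212816, 'hand_eye': array([[ 7.25725425e-04, -9.64664304e-01, -2.63481030e-01,
         6.66054474e-02],
       [ 9.99999549e-01,  8.61529100e-04, -3.99881817e-04,
         1.86349473e-04],
       [ 6.12748290e-04, -2.63480621e-01,  9.64664495e-01,
        -1.42267974e-01],
       [ 0.00000000e+00,  0.00000000e+00,  0.00000000e+00,
         1.00000000e+00]])}
0.0187
```

View pics/scene.png

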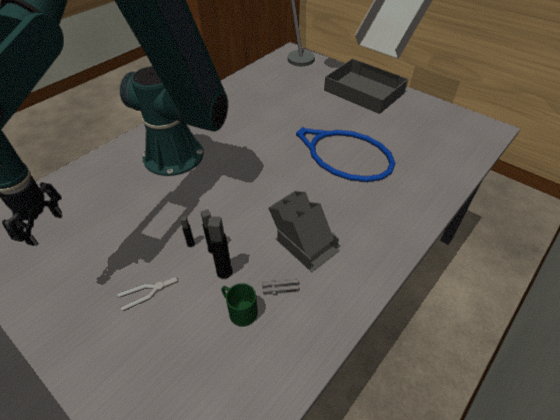

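View pics/side.png

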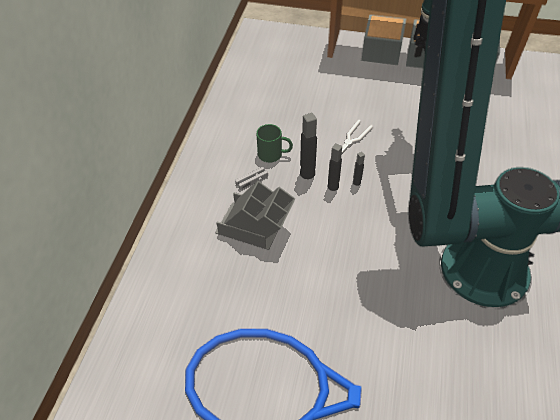

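Side view: three handle-like objects: tall (308,145), middle (335,168) and small (358,168). The box is near (258,215), the mug at (270,143), the clamp at (250,180), the plier at (355,135) and the frame at the bottom. In the scene view the handles are near (217,247), (207,220) and (188,232), with the box at (303,230). I'll enlarge both to measure.

```bash
cat > h.py <<'E'
import numpy as np, cv2
from bench import manip, optics
from scipy.spatial.transform import Rotation as R
def pose(n,s=None):
    c=optics.calibration(n)
    if n=='wrist':
        s=s or manip.read_state()
        T=np.eye(4);T[:3,:3]=R.from_quat(s['ee_rot']).as_matrix();T[:3,3]=s['position']
        T=T@c['hand_eye'];return c,T[:3,:3],T[:3,3]
    M=cv2.Rodrigues(c['rvec'])[0];return c,M.T,-M.T@c['tvec']
def ray(n,u,v,s=None):
    c,A,o=pose(n,s)
    x=np.array([(u-c['cx'])/c['fx'],(v-c['cy'])/c['fy']]);y=x.copy()
    for _ in range(20):y=x/(1+c['k1']*(y@y))
    d=A@np.array([*y,1]);return o,d/np.linalg.norm(d)
def plane(n,u,v,z,s=None):
    o,d=ray(n,u,v,s);return o+d*(z-o[2])/d[2]
def proj(n,P,s=None):
    c,A,o=pose(n,s);p=A.T@(np.asarray(P)-o);x=p[:2]/p[2];x=x*(1+c['k1']*x@x)
    return np.array([x[0]*c['fx']+c['cx'],x[1]*c['fy']+c['cy']])
def tri(*obs): # (name,u,v[,s])
    M=0;b=0;L=[]
    for q in obs:
        o,d=ray(*q);P=np.eye(3)-np.outer(d,d);M=M+P;b=b+P@o;L.append((o,d))
    X=np.linalg.solve(M,b);return X,[np.linalg.norm(np.cross(X-o,d)) for o,d in L]
E
python3 - <<'E'
import cv2
a=cv2.imread('pics/side.png')[100:250,210:375];b=cv2.imread('pics/scene.png')[180:330,165:350]
g=lambda i:cv2.convertScaleAbs(i,alpha=1.6,beta=15)
cv2.imwrite('pics/side4.png',cv2.resize(g(a),None,fx=4,fy=4,interpolation=cv2.INTER_CUBIC))
cv2.imwrite('pics/scene4.png',cv2.resize(g(b),None,fx=4,fy=4,interpolation=cv2.INTER_CUBIC))
E
```

```text
(no output)
```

View pics/side4.png

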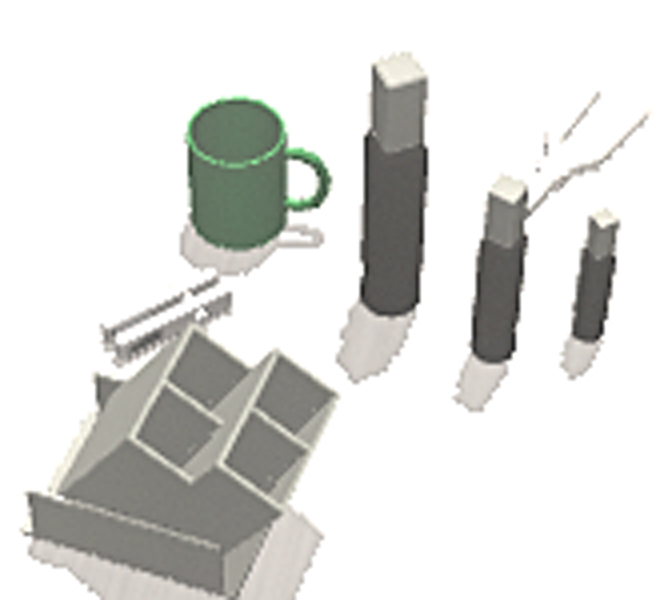

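View pics/scene4.png

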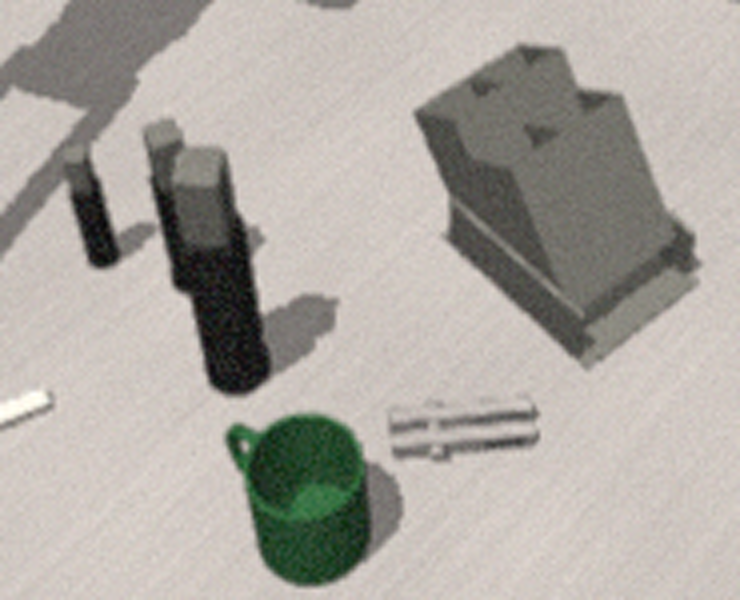

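Handle candidates in the side view: tall (310,117), middle (337,147) and small (361,154). In the scene view they are at (215,221), (205,213) and (184,218). Next I'll triangulate their tops and the box rim corners.

Run:
```python
from h import *
np.set_printoptions(precision=4,suppress=True)
S=lambda u,v:('side',210+u/4,100+v/4)
C=lambda u,v:('scene',165+u/4,180+v/4)
for n,a,b in [('tall',(399,69),(202,165)),('mid',(508,189),(162,132)),('small',(603,218),(78,153))]:
    print(n,*tri(S(*a),C(*b)))
for n,a in [('tall',(390,300)),('mid',(494,350)),('small',(588,332))]: print(n,'foot',plane(*S(*a),0.0))
P={}
for n,a,b in [('farhiR',(192,325),(512,168)),('farhiL',(132,437),(622,97)),('nearloR',(338,397),(415,112)),('nearloL',(280,512),(520,45))]:
    P[n],e=tri(S(*a),C(*b));print(n,P[n],e)
# rays at nominal heights
for n,a,z in [('farhiR',(192,325),.149),('farhiL',(132,437),.149),('nearhiR',(278,350),.149),('nearhiL',(220,463),.149),('nearloR',(338,397),.117),('nearloL',(280,512),.117)]:
    print('side',n,plane(*S(*a),z))
for n,a,z in [('farhiR',(512,168),.149),('farhiL',(622,97),.149),('nearloR',(415,112),.117),('nearloL',(520,45),.117)]:
    print('scene',n,plane(*C(*a),z))
for n,a in [('mug',(237,240)),('clamp',(170,320))]: print(n,plane(*S(*a),0.0))
```

```text
tall [ 0.5471 -0.247   0.2348] [np.float64(0.0030052041642168233), np.float64(0.0030052041642167787)]
mid [ 0.4567 -0.211   0.1699] [np.float64(0.0018435478171698802), np.float64(0.0018435478171701543)]
small [ 0.3876 -0.2422  0.1232] [np.float64(0.002497246940673692), np.float64(0.002497246940673691)]
tall foot [ 0.5426 -0.2409  0.    ]
mid foot [ 0.4529 -0.2064  0.    ]
small foot [ 0.3837 -0.2406  0.    ]
farhiR [ 0.6555 -0.0577  0.1436] [np.float64(0.002425875388254124), np.float64(0.002425875388254073)]
farhiL [0.6722 0.0495 0.1432] [np.float64(0.004393302905838718), np.float64(0.004393302905838469)]
nearloR [ 0.5461 -0.041   0.1121] [np.float64(0.001929670082561358), np.float64(0.0019296700825614903)]
nearloL [0.5632 0.067  0.1136] [np.float64(0.0016657776843429445), np.float64(0.001665777684342858)]
side farhiR [ 0.652  -0.0545  0.149 ]
side farhiL [0.6668 0.0516 0.149 ]
side nearhiR [ 0.588  -0.0448  0.149 ]
side nearhiL [0.6037 0.0605 0.149 ]
side nearloR [ 0.5437 -0.0383  0.117 ]
side nearloL [0.5612 0.0685 0.117 ]
scene farhiR [ 0.6606 -0.0605  0.149 ]
scene farhiL [0.6792 0.0466 0.149 ]
scene nearloR [ 0.5511 -0.0436  0.117 ]
scene nearloL [0.5669 0.0649 0.117 ]
mug [ 0.6774 -0.279   0.    ]
clamp [ 0.7089 -0.1827  0.    ]
```

The middle handle's top triangulates to z≈0.17, which fits the 175 mm size. The tall one is 0.235 and the small one 0.123, so the middle one is the one meant. It stands at about (0.456,-0.209), and the box yaw is about -8.8°. Next I'll move above the handle and confirm from close by.

Call:
drive_tool(
  increments="-1 27 -18 -7 0;-1 27 -18 -7 0;-1 27 -18 -7 0;-1 27 -18 -7 0;-1 27 -18 -7 0;-1 27 -18 -7 0;-1 27 -18 -7 0;-1 27 -18 -7 0;-1 27 -18 -7 0;-1 27 -18 -7 0;-1 27 -18 -7 0;-1 27 -18 -7 0",
)

```text
time_s: 1.1
position: [0.4561, -0.2096, 0.3154]
ee_rot: [0.976, 0.216, -0.0, -0.0]
force: [0.7, -0.3, 0.1]
width: 1.001
grip_force: 0.0
```

Run:
```python
from h import *
s=manip.read_state();print(s['position'],s['ee_rot'],s['time_s'],np.abs(s['joint_vel']).max())
a=optics.grab_frame("wrist")
np.save('w1.npy',np.r_[s['position'],s['ee_rot']])
cv2.imwrite('pics/w1.png',a[...,::-1])
print(proj('wrist',[.456,-.21,.175],s))
```

```text
[ 0.45610385 -0.20964577  0.31536383] [ 9.76357654e-01  2.16161092e-01 -2.18574932e-04 -2.57274894e-04] 1.1 0.7832851478367934
[274.83982095 197.30876276]
```

View pics/w1.png

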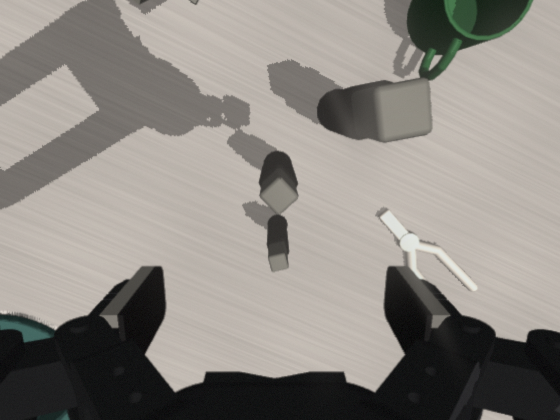

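The wrist view shows the middle handle's stub top at (279,195), turned about 45° in the picture, with the small one at (279,258) and the tall one at (404,110). I'll take a still frame and fit the top face.

Run:
```python
from h import *
optics.grab_frame("wrist")
s=manip.read_state();print(s['position'],np.abs(s['joint_vel']).max(),s['time_s'])
a=optics.grab_frame("wrist")
g=cv2.cvtColor(a,cv2.COLOR_RGB2GRAY)[165:225,250:310]
print(g[30,::3],g[::3,30])
for lo,hi in((85,140),(95,150)):
    m=((g>lo)&(g<hi)).astype('uint8');m=cv2.morphologyEx(m,cv2.MORPH_OPEN,np.ones((5,5)))
    n,l,st,c=cv2.connectedComponentsWithStats(m)
    k=l[30,29];cn,_=cv2.findContours((l==k).astype('uint8'),0,2)
    r=cv2.minAreaRect(max(cn,key=cv2.contourArea));print(k,st[k],r)
    b=cv2.boxPoints(r)+[250,165]
    q=[plane('wrist',u,v,.175,s) for u,v in b];print(np.round(q,4),np.mean(q,0))
    for i in range(2):
        d=q[i+1]-q[i];print(np.linalg.norm(d),np.degrees(np.arctan2(d[1],d[0])))
```

```text
[ 0.45790212 -0.20785138  0.3161856 ] 0.06883933019413498 1.2
[184 183 188 185  75 113 133 135 137 138 138 140 139 141 134 107 145 188
 187 180] [ 48  51  60  67  66  83 129 141 139 138 138 138 137 136 136 135 136 119
  49  51]
2 [  0  20  39  40 908] ((19.016389846801758, 42.819671630859375), (28.68026351928711, 43.02039337158203), 50.19443130493164)
[[ 0.4373 -0.19    0.175 ]
 [ 0.469  -0.2043  0.175 ]
 [ 0.4591 -0.2253  0.175 ]
 [ 0.4267 -0.2111  0.175 ]] [ 0.44801176 -0.20767038  0.175     ]
0.03473295968724433 -24.452326569813696
0.023152783604681194 -115.31841658090286
2 [   0   17   49   43 1168] ((22.022085189819336, 40.37471008300781), (28.535673141479492, 50.779151916503906), 50.59933853149414)
[[ 0.4374 -0.19    0.175 ]
 [ 0.4745 -0.2071  0.175 ]
 [ 0.4646 -0.2278  0.175 ]
 [ 0.4267 -0.2109  0.175 ]] [ 0.45080899 -0.20895803  0.175     ]
0.040840635563143296 -24.853640193223068
0.022958172163862915 -115.47173642290481
```

Run:
```python
from h import *
s=manip.read_state()
a=optics.grab_frame("wrist")
g=cv2.cvtColor(a,cv2.COLOR_RGB2GRAY)
m=((g>122)&(g<152)).astype('uint8')
m=cv2.morphologyEx(m,cv2.MORPH_OPEN,cv2.getStructuringElement(cv2.MORPH_ELLIPSE,(9,9)))
n,l,st,c=cv2.connectedComponentsWithStats(m)
for k in range(1,n):
    if 250<c[k][0]<310 and 165<c[k][1]<225:
        cn,_=cv2.findContours((l==k).astype('uint8'),0,2)
        r=cv2.minAreaRect(cn[0]);print(st[k],r)
        b=cv2.boxPoints(r)
        q=[plane('wrist',u,v,.175,s) for u,v in b];print(np.mean(q,0))
        for i in range(2):
            d=q[i+1]-q[i];print(np.linalg.norm(d),np.degrees(np.arctan2(d[1],d[0])))
print(s['position'])
```

```text
[264 182  32  30 618] ((279.5000305175781, 197.00001525878906), (26.16295051574707, 24.748737335205078), 45.0)
[ 0.45842009 -0.2133929   0.175     ]
0.019713042053748363 -19.29921354988085
0.020921557178671692 -110.04183543996949
[ 0.45668946 -0.20966688  0.31555806]
```

Call:
drive_tool(
  increments="-1 -1 4 10 6.5;-1 0 0 10 6.5;-1 0 0 10 6.5;-1 0 0 10 6.5;-1 0 0 10 6.5;-1 0 0 10 6.5;-1 0 0 10 6;-1 0 0 0 0;-1 0 0 0 0",
)

```text
time_s: 2.05
position: [0.4553, -0.2161, 0.2445]
ee_rot: [0.985, -0.173, -0.001, -0.0]
force: [-0.1, 0.2, 0.3]
width: 1.001
grip_force: 0.0
```

```bash
cat > top.py <<'E'
from h import *
s=manip.read_state()
a=optics.grab_frame("wrist")
cv2.imwrite('pics/w2.png',a[...,::-1])
g=cv2.cvtColor(a,cv2.COLOR_RGB2GRAY)
print(s['position'],s['ee_rot'],proj('wrist',[.458,-.213,.175],s))
m=((g>115)&(g<158)).astype('uint8')
m=cv2.morphologyEx(m,cv2.MORPH_OPEN,cv2.getStructuringElement(cv2.MORPH_ELLIPSE,(11,11)))
n,l,st,c=cv2.connectedComponentsWithStats(m)
p=proj('wrist',[.458,-.213,.175],s)
for k in range(1,n):
    if np.linalg.norm(c[k]-p)<40:
        cn,_=cv2.findContours((l==k).astype('uint8'),0,2)
        r=cv2.minAreaRect(cn[0]);print(st[k],r)
        b=cv2.boxPoints(r)
        q=[plane('wrist',u,v,.175,s) for u,v in b];M=np.mean(q,0);print(M)
        for i in range(2):
            d=q[i+1]-q[i];print(np.linalg.norm(d),np.degrees(np.arctan2(d[1],d[0])))
        print('tool delta',R.from_quat(s['ee_rot']).inv().apply(M-s['position']))
E
python3 top.py
```

```text
[ 0.45534564 -0.21608019  0.2444776 ] [ 9.84896995e-01 -1.73136993e-01 -1.17846065e-03 -3.20696838e-04] [268.06397303 221.42433595]
[252 204  34  16 393] ((268.5, 211.5), (15.0, 33.0), 90.0)
[ 0.46373648 -0.21538564  0.175     ]
0.01969136256134929 -109.89230014593021
0.009349599044377611 160.53966192876763
tool delta [ 0.00781989 -0.00349903  0.06945956]
[288 218  21  22 357] ((297.25, 229.25), (20.592193603515625, 20.39607810974121), 78.69007110595703)
[ 0.44723789 -0.22795754  0.175     ]
0.012292859549284696 -98.05025806563593
0.013177448146922519 172.17498041178732
tool delta [-0.00340195  0.01394591  0.06948296]
```

View pics/w2.png

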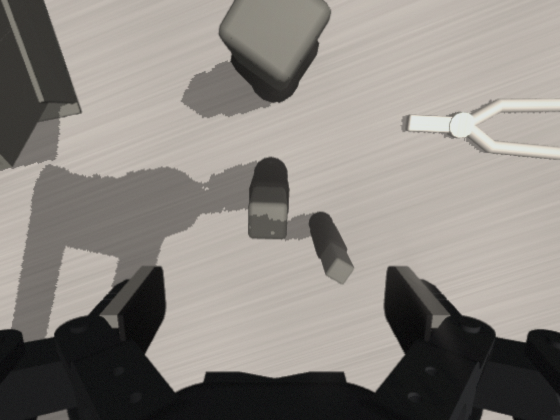

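The top face is at (249–288, 204–239), square to the picture, with its centre at (268,221) as predicted. I'll correct by (+1.5, -4) mm, go down and grip.

Call:
drive_tool(
  increments="-1 1.5 -4 15 0;-1 0 0 20 0;-1 0 0 20 0;-1 0 0 20 0;-1 0 0 20 0;-1 0 0 20 0;-1 0 0 0 0;1 0 0 0 0;1 0 0 0 0;1 0 0 0 0;1 0 0 0 0;1 0 0 0 0",
)

```text
time_s: 3.1
position: [0.46, -0.2125, 0.1313]
ee_rot: [0.985, -0.174, 0.001, 0.0]
force: [-0.3, -0.5, -0.2]
width: 0.299
grip_force: 0.1
```

Call:
drive_tool(
  increments="1 0 0 0 0;1 0 0 0 0;1 0 0 0 0;1 0 0 0 0;1 0 0 -10 0;1 0 0 -20 0;1 0 0 -25 0;1 0 0 -25 0;1 0 0 -30 0;1 0 0 -30 0;1 0 0 -30 0;1 0 0 -30 0",
)

```text
time_s: 4.1
position: [0.4587, -0.2116, 0.3323]
ee_rot: [0.985, -0.174, -0.0, -0.0]
force: [0.5, -0.5, -0.5]
width: 0.272
grip_force: 58.6
```

Call:
drive_tool(
  increments="1 0 0 0 -5.6;1 0 0 0 -5.6;1 4.5 -27 0 0;1 4.5 -27 0 0;1 4.5 -27 0 0;1 4.5 -27 0 0;1 4.5 -27 0 0;1 4.5 -27 0 0;1 4.5 -27 0 0;1 4.5 -27 0 0;1 0 0 0 0;1 0 0 0 0",
)

```text
time_s: 5.1
position: [0.5278, -0.003, 0.3306]
ee_rot: [0.997, -0.076, -0.0, 0.0]
force: [0.7, -0.2, -1.0]
width: 0.278
grip_force: 59.1
```

Run:
```python
from h import *
s=manip.read_state();print(s['position'],s['ee_rot'],s['time_s'],s['force'])
a=optics.grab_frame("wrist")
np.save('w3.npy',np.r_[s['position'],s['ee_rot']])
cv2.imwrite('pics/w3.png',cv2.resize(cv2.convertScaleAbs(a[...,::-1],alpha=1.8,beta=10),None,fx=1.4,fy=1.4))
```

```text
[ 0.52782575 -0.00299801  0.33056833] [ 9.97141804e-01 -7.55522755e-02 -2.74399709e-04  1.53545030e-05] 5.1 [ 0.68370419 -0.20728163 -0.9632252 ]
```

View pics/w3.png

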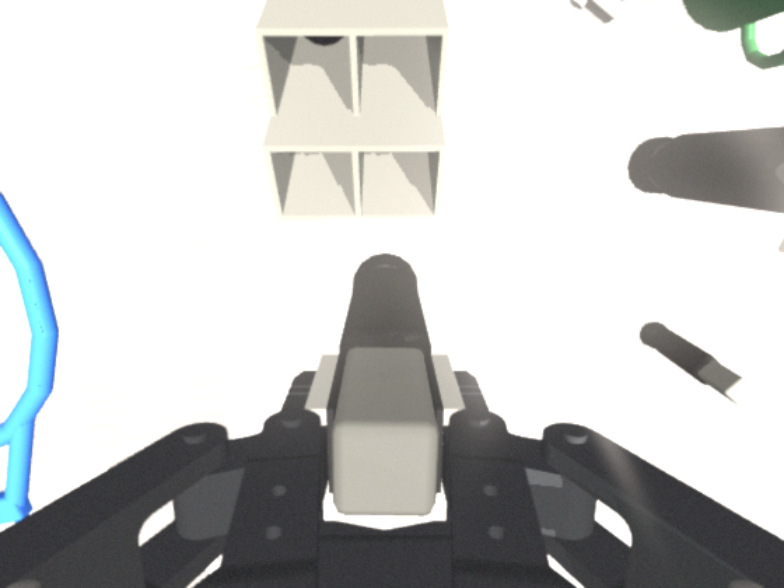

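The wrist view (scaled 1.4×) shows the box rims: near low edge at y≈215 (x 280–437), near high rim at y≈149 (268–442), and far high rim at y≈31 (262–445). The grid is nearly square to the tool.

Run:
```python
from h import *
np.set_printoptions(precision=4,suppress=True)
w=np.load('w3.npy');s=dict(position=w[:3],ee_rot=w[3:])
A=R.from_quat(w[3:])
for n,u,v,z in[('nlL',280,216,.117),('nlR',437,216,.117),('nhL',268,149,.149),('nhR',442,149,.149),('fhL',262,31,.149),('fhR',445,31,.149)]:
    q=plane('wrist',u/1.4,v/1.4,z,s);print(n,q,A.inv().apply(q-w[:3])*1000)
q=plane('wrist',385/1.4,268/1.4,.199,s);print('foot far edge',A.inv().apply(q-w[:3])*1000)
```

```text
nlL [0.5634 0.0643 0.117 ] [ 25.1006 -71.9045 213.5495]
nlR [ 0.5471 -0.0428  0.117 ] [ 25.2141  36.4492 213.5572]
nhL [0.6068 0.0563 0.149 ] [ 69.2218 -70.4858 181.5256]
nhR [ 0.591  -0.0481  0.149 ] [ 69.361   35.0506 181.5331]
fhL [0.6705 0.0459 0.149 ] [133.8062 -69.8621 181.4904]
fhR [ 0.655  -0.0575  0.149 ] [133.9869  34.6818 181.4978]
foot far edge [  6.5083   0.4797 131.5648]
```

Call:
drive_tool(
  increments="1 16 3 0 0;1 16 3 0 0;1 15 3 0 0;1 0 0 25 0;1 0 0 25 0;1 0 0 20 0;1 0 0 10 0;1 0 0 0 0",
)

```text
time_s: 5.82
position: [0.5731, -0.0217, 0.2499]
ee_rot: [0.997, -0.078, -0.0, 0.0]
force: [-0.1, -0.3, -0.6]
width: 0.274
grip_force: 58.7
```

Call:
drive_tool(
  increments="1 0 0 4 0;1 -6 0 2 0;1 -6 0 2 0;1 -6 0 2 0;1 0 0 0 0",
)

```text
time_s: 6.23
position: [0.5572, -0.0184, 0.2424]
ee_rot: [0.997, -0.077, 0.003, 0.0]
force: [4.2, -1.4, 2.8]
width: 0.275
grip_force: 58.8
```

Call:
drive_tool(
  increments="1 -6 0 2 0;1 -6 0 2.5 0;1 -6 0 3 0;1 -6 0 3.5 0;1 0 0 0 0",
)

```text
time_s: 6.65
position: [0.5321, -0.0142, 0.2302]
ee_rot: [0.997, -0.077, 0.002, 0.0]
force: [2.4, 0.4, 1.5]
width: 0.278
grip_force: 58.5
```

Run:
```python
from h import *
a=optics.grab_frame("side")
cv2.imwrite('pics/s2.png',cv2.resize(cv2.convertScaleAbs(a[60:260,200:400,::-1],alpha=1.6,beta=15),None,fx=3,fy=3,interpolation=cv2.INTER_CUBIC))
```

```text
(no output)
```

View pics/s2.png

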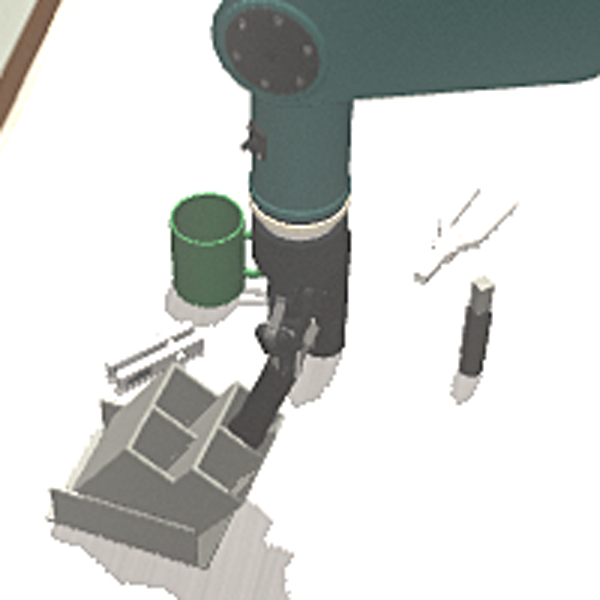

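The picture shows the handle pivoting into pocket 1 (foot entering at about (265,425) in the crop). I'll finish the tilt, then slide down the lean.

Call:
drive_tool(
  increments="1 -6 0 3.5 0;1 -6 0 4 0;1 -6 0 4.5 0;1 -5 0 4 0;1 -4 0 3 0;1 0 0 0 0;1 2.7 0 4.2 0;1 2.7 0 4.2 0;1 2.7 0 4.2 0;1 2.7 0 4.2 0;1 0 0 0 0",
)

```text
time_s: 7.62
position: [0.5156, -0.0114, 0.1921]
ee_rot: [0.997, -0.077, -0.001, -0.0]
force: [1.8, -0.5, -0.9]
width: 0.273
grip_force: 58.7
```

Call:
drive_tool(
  increments="1 2.7 0 4.2 0;1 2.7 0 4.2 0;1 2.7 0 4.2 0;1 2.7 0 4.2 0;1 2.7 0 4.2 0;1 0 0 0 0",
)

```text
time_s: 8.12
position: [0.5291, -0.0135, 0.1715]
ee_rot: [0.997, -0.077, -0.001, -0.0]
force: [0.6, -0.1, -1.6]
width: 0.278
grip_force: 58.7
```

Call:
drive_tool(
  increments="1 1.6 0 2.5 0;1 1.6 0 2.5 0;1 1.6 0 2.5 0;1 1.6 0 2.5 0;1 0 0 0 0",
)

```text
time_s: 8.53
position: [0.5353, -0.0145, 0.162]
ee_rot: [0.997, -0.077, -0.0, -0.0]
force: [0.6, 0.6, -1.1]
width: 0.269
grip_force: 58.7
```

Call:
drive_tool(
  increments="1 1.6 0 2.5 0;1 1.6 0 2.5 0;1 1.6 0 2.5 0;1 0 0 0 0",
)

```text
time_s: 8.87
position: [0.5359, -0.0147, 0.1566]
ee_rot: [0.997, -0.077, -0.004, -0.0]
force: [-17.0, 1.6, 25.3]
width: 0.271
grip_force: 62.0
```

Firm stop at TCP z≈0.157, about 93 mm deep, so pocket 1 is taken. Now I'll back out, shift to pocket 0 and go in.

Call:
drive_tool(
  increments="1 -3 0 -5 0;1 -8.2 0 -12.6 0;1 -8.2 0 -12.6 0;1 -8.2 0 -12.6 0;1 -8.2 0 -12.6 0;1 -8.2 0 -12.6 0;1 -8.2 0 -12.6 0;1 -8.2 0 -12.6 0;1 0 0 0 0;1 0 -18 0 0;1 0 -18 0 0;1 0 -18 0 0",
)

```text
time_s: 9.87
position: [0.4891, 0.0478, 0.2477]
ee_rot: [0.997, -0.078, 0.0, -0.0]
force: [0.5, 0.3, -2.1]
width: 0.275
grip_force: 58.9
```

Call:
drive_tool(
  increments="1 0 0 0 0;1 4.1 0 6.3 0;1 4.1 0 6.3 0;1 4.1 0 6.3 0;1 4.1 0 6.3 0;1 0 0 0 0",
)

```text
time_s: 10.37
position: [0.5049, 0.0441, 0.2211]
ee_rot: [0.997, -0.078, -0.001, 0.0]
force: [0.3, -0.6, -0.7]
width: 0.273
grip_force: 59.2
```

Call:
drive_tool(
  increments="1 4.1 0 6.3 0;1 4.1 0 6.3 0;1 4.1 0 6.3 0;1 4.1 0 6.3 0;1 4.1 0 6.3 0;1 0 0 0 0",
)

```text
time_s: 10.87
position: [0.5253, 0.0417, 0.1901]
ee_rot: [0.997, -0.077, -0.001, -0.0]
force: [-0.3, 0.0, -1.3]
width: 0.275
grip_force: 59.2
```

Call:
drive_tool(
  increments="1 2.7 0 4.2 0;1 2.7 0 4.2 0;1 2.7 0 4.2 0;1 2.7 0 4.2 0;1 0 0 0 0",
)

```text
time_s: 11.28
position: [0.5359, 0.0401, 0.1739]
ee_rot: [0.997, -0.077, -0.0, -0.0]
force: [-0.3, 0.2, -1.7]
width: 0.274
grip_force: 59.2
```

Call:
drive_tool(
  increments="1 1.6 0 2.5 0;1 1.6 0 2.5 0;1 1.6 0 2.5 0;1 1.6 0 2.5 0;1 0 0 0 0",
)

```text
time_s: 11.7
position: [0.5422, 0.0391, 0.1642]
ee_rot: [0.997, -0.077, -0.0, -0.0]
force: [0.4, -0.2, -1.2]
width: 0.277
grip_force: 59.2
```

Call:
drive_tool(
  increments="1 1.6 0 2.5 0;1 1.6 0 2.5 0;1 1.6 0 2.5 0;1 1.6 0 2.5 0;1 0 0 0 0",
)

```text
time_s: 12.12
position: [0.5455, 0.0388, 0.1574]
ee_rot: [0.997, -0.077, -0.002, -0.0]
force: [-16.6, 1.7, 31.9]
width: 0.27
grip_force: 63.5
```

Pocket 0 is taken as well (same stop depth). On to the far row: pocket 2.

Call:
drive_tool(
  increments="1 -3 0 -4.6 0;1 -8.2 0 -12.6 0;1 -8.2 0 -12.6 0;1 -8.2 0 -12.6 0;1 -8.2 0 -12.6 0;1 -8.2 0 -12.6 0;1 -8.2 0 -12.6 0;1 -8.2 0 -12.6 0;1 -8.2 0 -12.6 0;1 -8.2 0 -12.6 0;1 0 0 0 0",
)

```text
time_s: 13.03
position: [0.4724, 0.0502, 0.275]
ee_rot: [0.997, -0.077, 0.002, -0.0]
force: [0.7, -0.2, -0.6]
width: 0.274
grip_force: 59.2
```

Call:
drive_tool(
  increments="1 16.1 0 0 0;1 16.1 0 0 0;1 16.1 0 0 0;1 16.1 0 0 0;1 0 0 0 0;1 4.1 0 6.3 0;1 4.1 0 6.3 0;1 4.1 0 6.3 0;1 4.1 0 6.3 0;1 4.1 0 6.3 0;1 0 0 0 0",
)

```text
time_s: 13.95
position: [0.5561, 0.0369, 0.2394]
ee_rot: [0.997, -0.077, -0.001, -0.0]
force: [0.1, 0.1, -1.6]
width: 0.272
grip_force: 59.1
```

Call:
drive_tool(
  increments="1 4.1 0 6.3 0;1 4.1 0 6.3 0;1 4.1 0 6.3 0;1 4.1 0 6.3 0;1 0 0 0 0",
)

```text
time_s: 14.37
position: [0.5728, 0.0343, 0.2144]
ee_rot: [0.997, -0.077, -0.001, -0.0]
force: [-0.1, -0.7, -1.5]
width: 0.274
grip_force: 59.1
```

Call:
drive_tool(
  increments="1 4.1 0 6.3 0;1 4.1 0 6.3 0;1 4.1 0 6.3 0;1 4.1 0 6.3 0;1 4.1 0 6.3 0;1 0 0 0 0",
)

```text
time_s: 14.87
position: [0.593, 0.0311, 0.1829]
ee_rot: [0.997, -0.077, -0.001, -0.0]
force: [-1.0, -0.4, -0.8]
width: 0.277
grip_force: 59.1
```

Call:
drive_tool(
  increments="1 2.7 0 4.2 0;1 2.7 0 4.2 0;1 2.7 0 4.2 0;1 1.6 0 2.5 0;1 0 0 0 0",
)

```text
time_s: 15.28
position: [0.6025, 0.0297, 0.1688]
ee_rot: [0.997, -0.077, -0.0, -0.0]
force: [-1.6, -0.4, -0.6]
width: 0.277
grip_force: 59.1
```

Call:
drive_tool(
  increments="1 1.6 0 2.5 0;1 1.6 0 2.5 0;1 1.6 0 2.5 0;1 1.6 0 2.5 0;1 0 0 0 0",
)

```text
time_s: 15.7
position: [0.6089, 0.0287, 0.1589]
ee_rot: [0.997, -0.077, -0.0, -0.0]
force: [0.4, 0.7, -1.0]
width: 0.27
grip_force: 59.1
```

Call:
drive_tool(
  increments="1 1.6 0 2.5 0;1 0 0 0 0",
)

```text
time_s: 15.87
position: [0.6099, 0.0287, 0.158]
ee_rot: [0.997, -0.077, -0.0, -0.0]
force: [-5.2, -0.6, 7.8]
width: 0.273
grip_force: 60.4
```

The stop comes at the same depth again, so pocket 2 is taken. That leaves pocket 3.

Call:
drive_tool(
  increments="1 -3 0 -4.6 0;1 -8.2 0 -12.6 0;1 -8.2 0 -12.6 0;1 -8.2 0 -12.6 0;1 -8.2 0 -12.6 0;1 -8.2 0 -12.6 0;1 -8.2 0 -12.6 0;1 -8.2 0 -12.6 0;1 0 0 0 0;1 0 18 0 0;1 0 18 0 0;1 0 18 0 0",
)

```text
time_s: 16.87
position: [0.5423, -0.0159, 0.2497]
ee_rot: [0.997, -0.077, 0.0, 0.0]
force: [0.3, -0.1, -0.4]
width: 0.269
grip_force: 59.1
```

Call:
drive_tool(
  increments="1 0 0 0 0;1 4.1 0 6.3 0;1 4.1 0 6.3 0;1 4.1 0 6.3 0;1 4.1 0 6.3 0;1 4.1 0 6.3 0;1 0 0 0 0",
)

```text
time_s: 17.45
position: [0.5628, -0.0183, 0.2163]
ee_rot: [0.997, -0.077, -0.001, -0.0]
force: [-0.4, -0.3, -0.7]
width: 0.272
grip_force: 59.2
```

Call:
drive_tool(
  increments="1 4.1 0 6.3 0;1 4.1 0 6.3 0;1 4.1 0 6.3 0;1 4.1 0 6.3 0;1 4.1 0 6.3 0;1 4.1 0 6.3 0;1 0 0 0 0",
)

```text
time_s: 18.03
position: [0.5871, -0.0226, 0.1788]
ee_rot: [0.997, -0.077, -0.001, -0.0]
force: [-0.1, 0.2, -1.1]
width: 0.275
grip_force: 59.2
```

Call:
drive_tool(
  increments="1 2.7 0 4.2 0;1 1.6 0 2.5 0;1 1.6 0 2.5 0;1 1.6 0 2.5 0;1 0 0 0 0",
)

```text
time_s: 18.45
position: [0.5945, -0.0236, 0.1683]
ee_rot: [0.997, -0.077, -0.0, -0.0]
force: [-1.0, -0.1, -0.5]
width: 0.268
grip_force: 59.2
```

Call:
drive_tool(
  increments="1 1.6 0 2.5 0;1 1.6 0 2.5 0;1 1.6 0 2.5 0;1 1.6 0 2.5 0;1 1.6 0 2.5 0;1 0 0 0 0",
)

```text
time_s: 18.95
position: [0.6024, -0.0249, 0.1556]
ee_rot: [0.997, -0.077, -0.0, -0.0]
force: [0.8, -0.2, -1.3]
width: 0.276
grip_force: 59.2
```

Call:
drive_tool(
  increments="1 1.6 0 2.5 0;1 1.6 0 2.5 0;1 1.6 0 2.5 0;1 0 0 0 0",
)

```text
time_s: 19.28
position: [0.6071, -0.0256, 0.1481]
ee_rot: [0.997, -0.077, -0.0, -0.0]
force: [0.2, -0.7, -1.3]
width: 0.272
grip_force: 59.2
```

Already past the stub depth (0.158) and still free, so pocket 3 is the empty one. I expect the floor near z≈0.131.

Call:
drive_tool(
  increments="1 1.6 0 2.5 0;1 1.6 0 2.5 0;1 1.6 0 2.5 0;1 1.6 0 2.5 0;1 0 0 0 0",
)

```text
time_s: 19.7
position: [0.6134, -0.0266, 0.1381]
ee_rot: [0.997, -0.077, -0.0, -0.0]
force: [-0.8, 0.1, -0.6]
width: 0.273
grip_force: 59.2
```

Call:
drive_tool(
  increments="1 1 0 1.5 0;1 1 0 1.5 0;1 1 0 1.5 0;1 0 0 0 0",
)

```text
time_s: 20.03
position: [0.6164, -0.0271, 0.1339]
ee_rot: [0.997, -0.077, -0.0, -0.0]
force: [-0.2, 0.6, -0.8]
width: 0.27
grip_force: 59.2
```

Call:
drive_tool(
  increments="1 0.8 0 1.2 0;1 0.8 0 1.2 0;1 0.8 0 1.2 0;1 0 0 0 0",
)

```text
time_s: 20.37
position: [0.6186, -0.0274, 0.1309]
ee_rot: [0.997, -0.077, -0.0, -0.0]
force: [-2.1, 0.3, 2.1]
width: 0.272
grip_force: 59.8
```

Light contact right at the expected floor depth. I'll open gently, then retreat upwards.

Call:
drive_tool(
  increments="0.3 0 0 0 0;0.2 0 0 0 0;0.1 0 0 0 0;0 0 0 0 0;0 0 0 0 0;0 0 0 0 0",
)

```text
time_s: 20.87
position: [0.6188, -0.0274, 0.1306]
ee_rot: [0.997, -0.077, 0.0, -0.0]
force: [0.4, 0.2, -0.9]
width: 0.499
grip_force: 0.0
```

Call:
drive_tool(
  increments="0 0 0 -5 0;0 0 0 -10 0;0 0 0 -20 0;0 0 0 -25 0;0 0 0 -25 0;0 0 0 -25 0;-0.5 -20 0 -20 0;-0.5 -20 0 -10 0;-0.5 -20 0 0 0;-0.5 -20 0 0 0;-0.5 0 0 0 0;-0.5 0 0 0 0",
)

```text
time_s: 21.87
position: [0.5392, -0.0149, 0.2719]
ee_rot: [0.997, -0.077, 0.001, 0.0]
force: [0.3, 0.3, -0.2]
width: 0.75
grip_force: 0.0
```

Run:
```python
from h import *
s=manip.read_state();print(s['position'],s['force'],s['time_s'])
a=optics.grab_frame("wrist")
cv2.imwrite('pics/w4.png',cv2.convertScaleAbs(a[...,::-1],alpha=1.3))
w=s['position'];A=np.load('w3.npy')
# expected centre of stub end, if on the floor: mouth3 + 50 mm up the lean
T=R.from_quat(A[3:]);m=A[:3]+T.apply([.1116,.0094,0]);m[2]=.133
bx=T.apply([1,0,0])
for e,n in((.05,'floor'),(.082,'stub')):
    p=m-bx*.545*e+np.array([0,0,.839*e]);print(n,p,proj('wrist',p,s))
```

```text
[ 0.53918481 -0.01494437  0.27190368] [ 0.25821382  0.25812997 -0.15036736] 21.8667
floor [ 0.60979645 -0.02499993  0.17496485] [273.00181633 102.25475108]
stub [ 0.59255555 -0.0223722   0.20182235] [272.89545568 133.31697793]
```

View pics/w4.png

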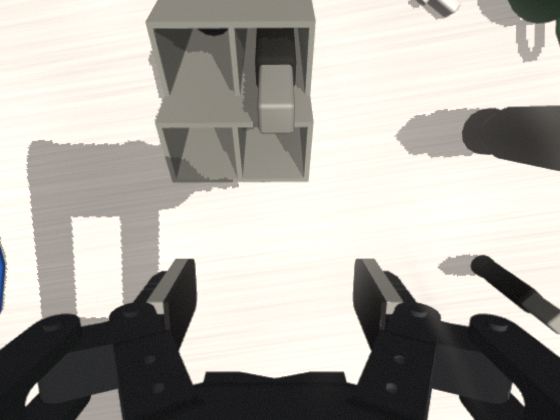

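The handle leans in pocket 3 with its end face centred at about (275,113). That fits the floor prediction (273,102) plus about 8 px for resting on the lower wall, and the stub prediction was y=133. Nothing else was disturbed.

```bash
python3 -c "
from bench import manip
print(manip.close_job())"
```

```text
the job is handed in; nothing more can be done
None
```

The handle is standing on the floor of pocket 3 (far row, right), released, and the job is handed in: pockets 0, 1 and 2 each stopped it about 93 mm down, while pocket 3 let it go all the way.

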